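# Turn the enamelling stand to its marker and swing in the hand rest

### The arm

A 7-joint arm with a two-finger parallel gripper is mounted at the origin on the work surface. World frame = base frame: x ahead of the robot, y to its left, z up, the work surface at z = 0. Lengths are in m, angles in rad, forces in N, time in s.
With the tool pointing down it reaches from about 0.425 to 0.925 m from the base axis. Payload 6.8 kg.
Tool frame: the origin (TCP) lies on the mounting face of the last link; the fingertips stand 173 mm ahead of it and the grasp point (between the pads) lies 155 mm ahead of it; z points along the fingers, y is the line along which they close (so a half turn about z gives the same grasp; the last joint's range is limited). The gripper opens to 85 mm and grips with 20 to 120 N. Pads are 22 mm wide; open, the fingers measure 114 mm over their backs; the gripper's body (76 mm by 85 mm) begins 54 mm behind the grasp point. The pads swing forward as they close: fully open they stand 13 mm farther back than shut.
Start: joints at [1.086, 0.477, 0.022, 1.555, -0.011, 1.109, -0.083], TCP at [0.248, -0.628, 0.405] pointing down, gripper open.
Joint ranges: [-2.96, 2.96], [-0.34, 2.1], [-1.41, 1.46], [0.24, 2.44], [-1.37, 4.51], [0.17, 1.92], [-2.96, 2.96]. Speed limits (rad/s): [2.39, 2.39, 3.14, 3.14, 3.14, 3.14, 3.14].

### API

Orientations are given as a rotation vector (axis times angle).
In Python, from bench import r gives the robot as it stands.
- The arm moves only by the tool arm_command, never from a script. Its argument "plan" is a list of rows, each an object of numbers: "claw": the closure, from 0 (fully open) to 1 (shut); "tx", "ty", "tz": the shift along the tool's x, y, z in m; "ax", "ay", "az": the turn, a rotation vector about the tool's x, y, z in degrees. A call has exactly 10 rows; each row shifts and turns the commanded pose from where the row before left it, along the tool's axes as they then stand; what a row does not reach is not made up. A row lasts 1/12 s, in which the tool goes at most 41.7 mm and 7.16 degrees, less where a joint would pass 70% of its speed; a pose out of reach is approached as far as the arm can. A call is refused whole if a number of a shift passes 0.0417 or a number of a turn 7.16, either way. A call with a gripper value outside its range is refused whole. The fingers move at their own pace and stop on an object; "squeeze" is the grip in N (left out, the last holds). Time passes only in rows, so rows that do not move let the fingers close, or fill a call up. It gives the time, the measured TCP pose, the force, the opening and the grip force at its end, in the units of the state.
- r.get_obs(): the state, without advancing time (a new reading comes with each control period).
- r.grab_frame(name): name is "scene" or "top" or "wrist"; returns the picture (384x512x3 uint8, red, green, blue); there is no depth.
- r.camera_model(name): a dict with "fx", "fy", "cx", "cy" (pixels), "k1" (the pictures are not rectified: a ray, as slopes to the right and down, at radius r is drawn at 1 + k1 r^2 times it, then the intrinsics apply), "position" and "orientation" of the camera in the world; the wrist camera has in their place "tool_from_camera" (4x4, takes a point from camera to tool coordinates, whose origin is the TCP and whose axes are the flange's). Camera axes: x right, y up, looking along -z (the intrinsics and any distortion apply to the point x, -y, -z); pixel columns grow to the right and rows downward; lengths in m; the calibration is good to about 2 mm. A picture is of the moment at which its call begins: read the wrist's pose just before it. camera_model takes no time and is no camera call.
- r.hand_in(): hands the job in; it is judged then, once.
Trained networks look in the newest picture that a camera, given by its name, has taken for a name from the list of things; names that differ only in an ending like _2 or _b are one class to them, and where a whole thing is asked for, a point or a joint stands for the part that bears it (a point fixed in the world has none). Each returns a list of dicts, best first, with "confidence" (0 to 1); they miss things now and then, are a little off and sometimes report something else, mostly with a low value. They report only what shows in the picture. A call takes as long as a camera call. They do not tell look-alikes from the thing itself.
- r.boxes_of(target, camera): "location" ([x, y, z] in m, in the coordinates of the camera as it stood for that picture, good to about 4 mm: the middle of the surface that is visible of it).
- r.tip_of(target, camera): "location" ([x, y, z] in m, in the coordinates of the camera as it stood for that picture, good to about 4 mm: a listed point, or the origin of a listed thing).
The state is a dict: "clock": time; "joints": joint angles; "qvel": joint speeds; "tau": joint torques, N m; "tcp_pos": TCP position; "orientation": TCP orientation; "contact_force": force on the tool from outside, world axes, zero at the start; "moment": the same for the moment, N m; "grip_width": finger opening in m; "gripper_force": force on a finger pad.
Only numpy, scipy, OpenCV 4.12 (cv2) and the standard library are available. Lean on these libraries where they do the work, as an engineer would, in place of code of your own. Each camera call takes 0.05 s, during which the arm holds its last target. There are 200 camera calls.

### The job

Get the freshly enamelled bowl ready for painting: push the turntable round by its arms until the arm with the red ball end points straight at the yellow-headed marker post, and then push the wooden hand rest round until it is fully home against its brass stop pin. Push gently, and leave the turntable pointing at the yellow marker. Never touch the wet bowl, keep it standing in the middle of the turntable, and leave the other things on the bench where they are.

Things in the scene. Friction and masses are not known exactly. Their poses are not given: they have to be found in the camera images.
- turntable: plywood disc 116 mm across, top 62 mm above the bench, with four arms at right angles; turns both ways without limit about a fixed vertical axis, cannot be lifted. Origin on the axis, 55 mm above the bench; x (level) runs out along the arm with red stripe and red ball end, z up; the other arms (y, -x, -y) have black ends. 1 to 1.5 N at an arm's end turns it; friction stops it at once. Push under 30 N
- red_end (a point): centre of the red ball (24 mm diameter) at the end of the red-striped arm, 125 mm from the turntable's axis, 54 mm above the bench. Each arm is a bar 14 mm wide, from 46 to 62 mm above the bench, from the disc's edge to its ball, all four alike. Beneath the arms, beyond 62 mm from the axis, is free space down to the bench
- bowl: open blue bowl, wet with enamel, 74 mm across the rim, 40 mm high, standing loose on the middle of the turntable and carried round by it; rim 102 mm above the bench; origin at the centre of its underside. Not to be touched
- marker_yellow: fixed marker post with a yellow ball head (30 mm diameter, centre 45 mm above the bench) on a thin rod and a round foot 40 mm across; about 160 to 205 mm from the turntable's axis; origin at the centre of its underside. The red-ended arm must point at this one
- marker_white: the same kind of fixed post with a white ball head, not the target
- marker_green: the same kind of fixed post with a green ball head, not the target
- rest_swing (a joint): angle of the swinging wooden hand rest about its upright pivot, rad: 0 is fully out, it grows counter-clockwise seen from above, 1.4 is fully home, the bar against the brass stop pin (a hard stop). Friction holds it where it is left; 1 to 1.5 N at 90 mm from the pivot moves it
- rest_bar: the hand rest's level wooden bar, 26 mm wide, from 59 to 77 mm above the bench and from 10 to 130 mm from its pivot; it swings but cannot be lifted. Origin on the vertical pivot axis, 68 mm above the bench; x runs out along the bar, y to its left, the way it swings home, z up. Beyond 46 mm from the pivot the space below is free. Push under 30 N
- rest_base: the hand rest's fixed foot, a dark steel disc 92 mm across, 12 mm thick, with the pivot post and, 36 mm from the pivot, an upright brass stop pin (8 mm thick, top 78 mm above the bench). Origin at the centre of its underside; x points where the bar points at joint value 0
- ring_clamp: bystander, loose: spindle-shaped wooden ring clamp lying flat, 115 mm long, 33 mm thick; origin under its middle
- enamel_jar: bystander, loose: small jar with orange cap, 44 mm diameter, 50 mm tall; origin at the centre of its underside
- burnisher: bystander, loose: burnisher lying flat, white handle 100 mm long and 20 mm thick, steel tip 50 mm; origin at the underside where handle meets steel
- file: bystander, loose: round file lying flat, wooden handle 110 mm long and 26 mm thick, blade 100 mm; origin at the underside where handle meets blade
- hammer: bystander, loose: hammer lying flat, 210 mm long; origin under its middle
- pencil_mug: bystander, loose: white mug 74 mm across, 85 mm tall, with three pens standing 154 mm high; origin at the centre of its underside
- copper_cup: bystander, loose: copper cup, 70 mm across, 55 mm tall; origin at the centre of its underside
Not all that is in view belongs to the job. Leave any turquoise look-alike of the rest_base alone.

How it is judged:
By the outcome, as a careful person would: the job done as asked, in the order asked, and still so for the second after the job is handed in, with the robot touching nothing.
It also fails if it takes over 72 s, if anything falls off the work surface, if the arm or the gripper's body presses on something with over 40 N, if the wrist force passes 120 N, or if a joint passes its speed limit or range.

## Working session

There is one attempt and no reset: what is moved stays moved. The work goes in short steps, Python scripts to look and compute and a tool call to move; the robot and the scene stay as the last step left them, time stands still between calls to the robot, and variables do not carry over. Pictures are saved under pics/ and viewed, at most 10 in all, crops included, and the job is handed in when it is done.

Besides the shell and the picture viewer there is one more tool, called after "Call:" in YAML: its name, and indented under it one key for each argument. arm_command: Moves the arm, as the interface text tells. Its arguments: {"type":"object","properties":{"plan":{"type":"array","items":{"type":"object","properties":{"claw":{"type":"number"},"tx":{"type":"number"},"ty":{"type":"number"},"tz":{"type":"number"},"ax":{"type":"number"},"ay":{"type":"number"},"az":{"type":"number"}}}},"squeeze":{"type":"number"}},"required":["plan"]}

```bash
ls; mkdir -p pics
cat > h.py <<'E'
import numpy as np, cv2
from scipy.spatial.transform import Rotation as R
from bench import r
def campose(n):
    m=r.camera_model(n)
    if n=="wrist":
        o=r.get_obs(); T=np.eye(4); T[:3,:3]=R.from_rotvec(o["orientation"]).as_matrix(); T[:3,3]=o["tcp_pos"]
        return T@np.array(m["tool_from_camera"])
    T=np.eye(4); q=np.array(m["orientation"])
    T[:3,:3]=q if q.shape==(3,3) else (R.from_rotvec(q) if q.size==3 else R.from_quat(q)).as_matrix()
    T[:3,3]=m["position"]; return T
def world(n,p,T): return (T@np.r_[p,1])[:3]
def pix(n,p,T):
    m=r.camera_model(n); c=np.linalg.inv(T)@np.r_[p,1]; s=np.array([c[0],-c[1]])/-c[2]
    s=s*(1+m["k1"]*(s@s)); return np.array([m["fx"]*s[0]+m["cx"],m["fy"]*s[1]+m["cy"]])
def ray(n,uv,z,T):
    m=r.camera_model(n); d=np.array([(uv[0]-m["cx"])/m["fx"],(uv[1]-m["cy"])/m["fy"]]); s=d.copy()
    for _ in range(20): s=d/(1+m["k1"]*(s@s))
    v=T[:3,:3]@np.array([s[0],-s[1],-1]); o=T[:3,3]; return o+v*(z-o[2])/v[2]
E
python3 - <<'E'
from h import *
for n in ["scene","top"]:
    m=r.camera_model(n); print(n,{k:m[k] for k in m})
    im=r.grab_frame(n); cv2.imwrite(f"pics/{n}0.png",cv2.resize(im[:,:,::-1],(800,600),interpolation=cv2.INTER_CUBIC))
    T=campose(n)
    for t in ["turntable","red_end","bowl","marker_yellow","marker_white","rest_bar","rest_base","ring_clamp","enamel_jar","burnisher","file","hammer","pencil_mug","copper_cup"]:
        for d in r.tip_of(t,n)[:3]:
            if d["confidence"]>.3:
                w=world(n,d["location"],T); print(n,t,round(d["confidence"],2),w.round(3),pix(n,w,T).round(0), {k:v for k,v in d.items() if k not in("location","confidence")})
print(r.get_obs())
E
```

```text
pics
scene {'fx': 363.6698959313848, 'fy': 363.6698959313848, 'cx': 253.58326444107004, 'cy': 192.55657466182026, 'k1': -0.09887904133977866, 'position': array([1.0064253 , 0.031926  , 0.95382857]), 'orientation': array([0.40191587, 0.44047512, 1.65851072])}
scene turntable 0.63 [0.542 0.045 0.057] [277. 213.] {}
scene red_end 0.86 [ 0.64  -0.031  0.058] [244. 242.] {}
scene bowl 0.64 [0.543 0.047 0.061] [277. 212.] {}
scene bowl 0.33 [ 0.4   -0.132  0.   ] [224. 174.] {}
scene marker_yellow 0.7 [ 0.64   0.446 -0.   ] [415. 270.] {}
scene marker_yellow 0.5 [ 0.625  0.211 -0.   ] [332. 255.] {}
scene marker_yellow 0.38 [ 0.549 -0.252  0.064] [171. 201.] {}
scene marker_white 0.76 [0.722 0.102 0.001] [290. 284.] {}
scene marker_white 0.32 [ 0.544 -0.251  0.001] [176. 210.] {}
scene rest_bar 0.65 [ 0.548 -0.251  0.068] [171. 200.] {}
scene rest_bar 0.54 [ 0.208 -0.457  0.07 ] [136. 104.] {}
scene rest_base 0.84 [ 0.545 -0.253  0.002] [175. 210.] {}
scene rest_base 0.73 [ 0.204 -0.459  0.002] [141. 117.] {}
scene ring_clamp 0.54 [ 0.4   -0.134  0.002] [223. 174.] {}
scene enamel_jar 0.7 
[... 1937 characters left out ...]
clock': 1.5, 'joints': array([ 1.08591129,  0.47701539,  0.02242117,  1.55541689, -0.0115281 ,
        1.1093096 , -0.08310424]), 'qvel': array([-0.00035082,  0.0003497 ,  0.00019863,  0.00072543,  0.00056846,
       -0.00049165,  0.00053146]), 'tau': array([ 1.39845301e-04, -5.96318471e+01,  1.60639990e+00, -2.81542200e+01,
        1.24715202e-02,  1.72140892e-03,  3.81756109e-06]), 'tcp_pos': array([ 0.24835362, -0.62765864,  0.40469084]), 'orientation': array([-3.08599701e+00, -5.88264973e-01, -3.44962355e-05]), 'contact_force': array([-1.0609684 ,  0.5017094 , -0.44172438]), 'moment': array([ 0.07909949,  0.05626026, -0.02922133]), 'gripper_force': 0.0, 'grip_width': 0.08510192208914238}
```

View pictures.

View pics/top0.png

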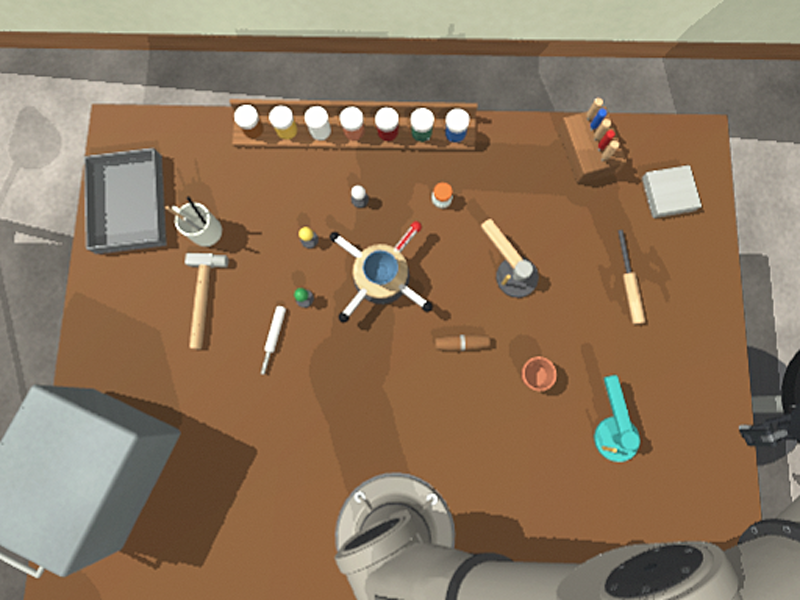

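View pics/scene0.png

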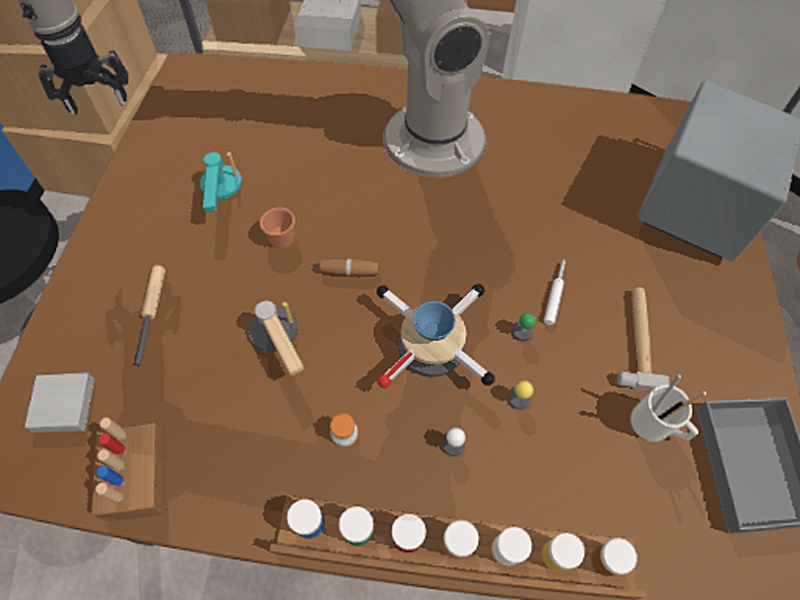

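Candidates (top picture, 800x600): the marker to point at is yellow (307,237), white (359,193) or green (303,296). The hand rest is either the grey-based one (517,272) or the turquoise look-alike (617,438). I choose the yellow marker and the grey-based rest, and check both in one close crop.

```bash
cat > loc.py <<'E'
from h import *
def blobs(n,im,lo,hi,z,near=None,rad=0.25):
    T=campose(n); hsv=cv2.cvtColor(im,cv2.COLOR_RGB2HSV); m=cv2.inRange(hsv,lo,hi)
    k,l,s,c=cv2.connectedComponentsWithStats(m); out=[]
    for i in range(1,k):
        if s[i,4]>=12:
            w=ray(n,c[i],z,T)
            if near is None or np.hypot(*(w[:2]-near))<rad: out.append((s[i,4],w[:2].round(4),c[i].round(1)))
    return out
E
python3 - <<'E'
from loc import *
for n in ["top","scene"]:
    im=r.grab_frame(n)
    print(n,"yel",blobs(n,im,(22,120,90),(32,255,255),.045,(.544,.046)))
    print(n,"red",blobs(n,im,(0,190,80),(4,255,255),.054,(.544,.046)))
    print(n,"red2",blobs(n,im,(174,170,80),(180,255,255),.054,(.544,.046)))
    print(n,"blk",blobs(n,im,(0,0,0),(180,255,45),.054,(.544,.046),.16))
    print(n,"bar",blobs(n,im,(12,60,140),(24,160,255),.077,(.58,-.2),.12))
    if n=="scene": cv2.imwrite("pics/crop.png",cv2.resize(im[170:300,150:350,::-1],(800,520),interpolation=cv2.INTER_CUBIC))
E
```

```text
top yel [(np.int32(56), array([0.6245, 0.2108]), array([195.5, 149.4]))]
top red [(np.int32(16), array([ 0.6225, -0.0097]), array([260.2, 150.5]))]
top red2 []
top blk [(np.int32(16), array([0.6176, 0.1478]), array([213.5, 150.9])), (np.int32(23), array([ 0.4684, -0.0576]), array([273.7, 195.8])), (np.int32(21), array([0.4404, 0.12  ]), array([219.4, 203. ]))]
top bar [(np.int32(19), array([ 0.5263, -0.2181]), array([323.6, 178.1]))]
scene yel [(np.int32(96), array([0.6237, 0.2117]), array([335.1, 249. ]))]
scene red [(np.int32(45), array([ 0.6127, -0.0081]), array([254.3, 234.1]))]
scene red2 []
scene blk [(np.int32(30), array([ 0.4658, -0.0577]), array([243.7, 185.7])), (np.int32(27), array([0.4376, 0.122 ]), array([306.2, 184.6])), (np.int32(38), array([0.6154, 0.147 ]), array([311.8, 242. ]))]
scene bar [(np.int32(38), array([ 0.5432, -0.2143]), array([183.7, 198.6])), (np.int32(404), array([ 0.6103, -0.2057]), array([181.2, 220.6]))]
```

View pics/crop.png

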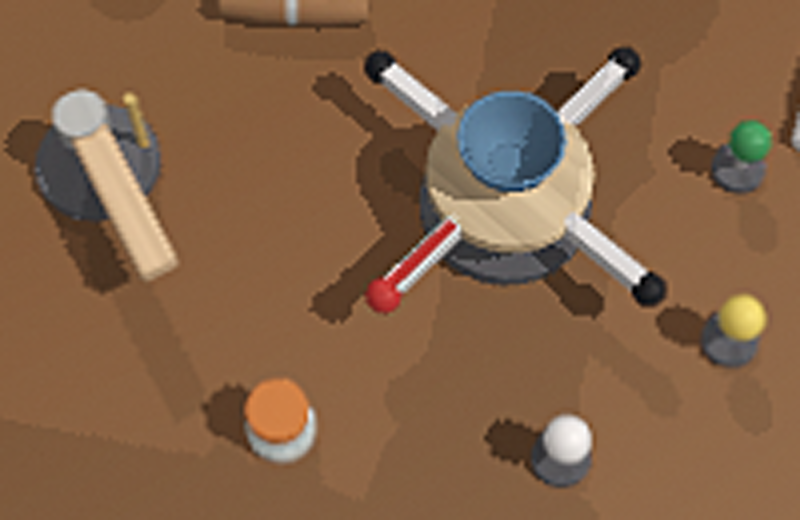

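Call:
arm_command:
  plan:
    - {"claw":1,"az":7.16}
    - {"claw":1,"az":7.16}
    - {"claw":1,"az":7.16}
    - {"claw":1,"az":0.1}
    - {"claw":1}
    - {"claw":1}
    - {"claw":1}
    - {"claw":1}
    - {"claw":1}
    - {"claw":1}

```text
invalid input at $.plan[0]: expected keys claw, tx, ty, tz, ax, ay, az
```

The crop shows the yellow head at (742,318), the red ball at (384,294), and the real rest on its dark base at (95,150) with the brass pin at (137,120). The choice holds.

Call:
arm_command:
  plan:
    - {"claw":1,"tx":0,"ty":0,"tz":0,"ax":0,"ay":0,"az":7.16}
    - {"claw":1,"tx":0,"ty":0,"tz":0,"ax":0,"ay":0,"az":7.16}
    - {"claw":1,"tx":0,"ty":0,"tz":0,"ax":0,"ay":0,"az":7.16}
    - {"claw":1,"tx":0.017,"ty":-0.029,"tz":0,"ax":0,"ay":0,"az":0.1}
    - {"claw":1,"tx":0.017,"ty":-0.029,"tz":0,"ax":0,"ay":0,"az":0}
    - {"claw":1,"tx":0.017,"ty":-0.029,"tz":0,"ax":0,"ay":0,"az":0}
    - {"claw":1,"tx":0.017,"ty":-0.029,"tz":0,"ax":0,"ay":0,"az":0}
    - {"claw":1,"tx":0.017,"ty":-0.029,"tz":0,"ax":0,"ay":0,"az":0}
    - {"claw":1,"tx":0.017,"ty":-0.029,"tz":0,"ax":0,"ay":0,"az":0}
    - {"claw":1,"tx":0.017,"ty":-0.029,"tz":0,"ax":0,"ay":0,"az":0}
  squeeze: 20

```text
clock: 2.43
tcp_pos: [0.3679, -0.4231, 0.4049]
orientation: [3.141, 0.0, 0.001]
contact_force: [0.6, -0.7, 0.5]
grip_width: -0.0003
gripper_force: 0.0
```

Call:
arm_command:
  plan:
    - {"claw":1,"tx":0.021,"ty":-0.034,"tz":0,"ax":0,"ay":0,"az":0}
    - {"claw":1,"tx":0.021,"ty":-0.034,"tz":0,"ax":0,"ay":0,"az":0}
    - {"claw":1,"tx":0.021,"ty":-0.034,"tz":0,"ax":0,"ay":0,"az":0}
    - {"claw":1,"tx":0.021,"ty":-0.034,"tz":0,"ax":0,"ay":0,"az":0}
    - {"claw":1,"tx":0.021,"ty":-0.034,"tz":0,"ax":0,"ay":0,"az":0}
    - {"claw":1,"tx":0.021,"ty":-0.034,"tz":0,"ax":0,"ay":0,"az":0}
    - {"claw":1,"tx":0.021,"ty":-0.034,"tz":0,"ax":0,"ay":0,"az":0}
    - {"claw":1,"tx":0.021,"ty":-0.034,"tz":0,"ax":0,"ay":0,"az":0}
    - {"claw":1,"tx":0.021,"ty":-0.034,"tz":0,"ax":0,"ay":0,"az":0}
    - {"claw":1,"tx":0.021,"ty":-0.034,"tz":0,"ax":0,"ay":0,"az":0}

```text
clock: 3.27
tcp_pos: [0.578, -0.0828, 0.405]
orientation: [3.141, -0.0, 0.001]
contact_force: [0.5, 0.4, -0.4]
grip_width: -0.0
gripper_force: 0.0
```

Call:
arm_command:
  plan:
    - {"claw":1,"tx":0.009,"ty":-0.015,"tz":0.02,"ax":0,"ay":0,"az":0}
    - {"claw":1,"tx":0.008,"ty":-0.015,"tz":0.02,"ax":0,"ay":0,"az":0}
    - {"claw":1,"tx":0,"ty":0,"tz":0.025,"ax":0,"ay":0,"az":0}
    - {"claw":1,"tx":0,"ty":0,"tz":0.025,"ax":0,"ay":0,"az":0}
    - {"claw":1,"tx":0,"ty":0,"tz":0.025,"ax":0,"ay":0,"az":0}
    - {"claw":1,"tx":0,"ty":0,"tz":0.025,"ax":0,"ay":0,"az":0}
    - {"claw":1,"tx":0,"ty":0,"tz":0.02,"ax":0,"ay":0,"az":0}
    - {"claw":1,"tx":0,"ty":0,"tz":0.017,"ax":0,"ay":0,"az":0}
    - {"claw":1,"tx":0,"ty":0,"tz":0.01,"ax":0,"ay":0,"az":0}
    - {"claw":1,"tx":0,"ty":0,"tz":0.01,"ax":0,"ay":0,"az":0}

```text
clock: 4.1
tcp_pos: [0.5943, -0.0546, 0.2069]
orientation: [3.142, 0.0, -0.001]
contact_force: [0.5, -0.1, 0.3]
grip_width: -0.0002
gripper_force: 0.0
```

Run:
```python
from h import *
o=r.get_obs(); print(o["clock"],o["tcp_pos"].round(4))
im=r.grab_frame("scene"); cv2.imwrite("pics/s1.png",cv2.resize(im[150:300,150:350,::-1],(800,600),interpolation=cv2.INTER_CUBIC))
# arc
C=np.array([.5425,.0455]); p=np.array([.595,-.053]); 
d=p-C; print(np.hypot(*d),np.degrees(np.arctan2(d[1],d[0])))
a0=np.arctan2(d[1],d[0])
pts=[p]
for a in np.radians(np.arange(-58,49,4.)): pts.append(C+.1*np.array([np.cos(a),np.sin(a)]))
st=np.diff(np.array(pts),axis=0)
for s,a in zip(st,np.arange(-58,49,4)): print(a,(s*[1,-1]).round(4))
```

```text
4.1 [ 0.5943 -0.0546  0.2069]
0.11161765093389127 -61.942610765909095
-58 [ 0.0005 -0.0137]
-54 [ 0.0058 -0.0039]
-50 [ 0.0055 -0.0043]
-46 [ 0.0052 -0.0047]
-42 [ 0.0048 -0.005 ]
-38 [ 0.0045 -0.0053]
-34 [ 0.0041 -0.0056]
-30 [ 0.0037 -0.0059]
-26 [ 0.0033 -0.0062]
-22 [ 0.0028 -0.0064]
-18 [ 0.0024 -0.0066]
-14 [ 0.0019 -0.0067]
-10 [ 0.0015 -0.0068]
-6 [ 0.001  -0.0069]
-2 [ 0.0005 -0.007 ]
2 [ 0.    -0.007]
6 [-0.0005 -0.007 ]
10 [-0.001  -0.0069]
14 [-0.0015 -0.0068]
18 [-0.0019 -0.0067]
22 [-0.0024 -0.0066]
26 [-0.0028 -0.0064]
30 [-0.0033 -0.0062]
34 [-0.0037 -0.0059]
38 [-0.0041 -0.0056]
42 [-0.0045 -0.0053]
46 [-0.0048 -0.005 ]
```

View pics/s1.png

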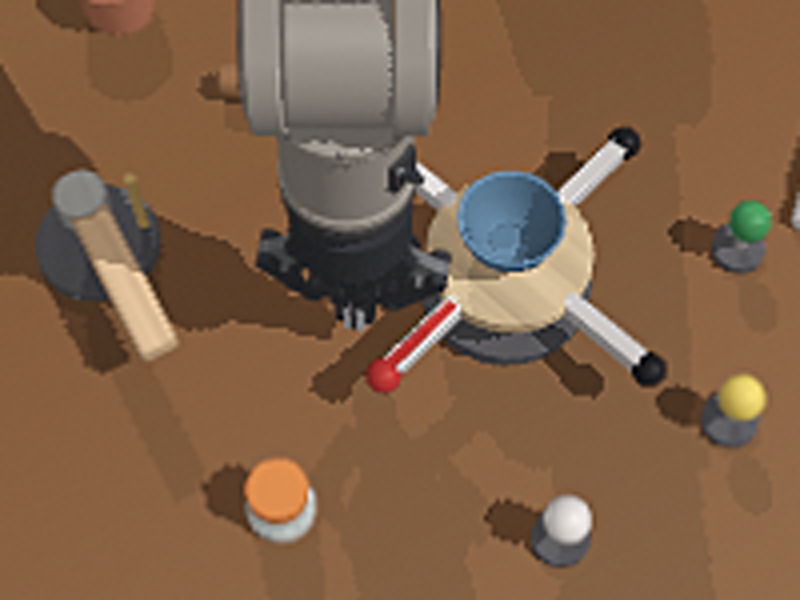

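The fingers stand behind the red arm, clear of the bowl. Now I push slowly along the arc.

Call:
arm_command:
  plan:
    - {"claw":1,"tx":0.0005,"ty":-0.0135,"tz":0,"ax":0,"ay":0,"az":0}
    - {"claw":1,"tx":0.0058,"ty":-0.0039,"tz":0,"ax":0,"ay":0,"az":0}
    - {"claw":1,"tx":0.0055,"ty":-0.0043,"tz":0,"ax":0,"ay":0,"az":0}
    - {"claw":1,"tx":0.0052,"ty":-0.0047,"tz":0,"ax":0,"ay":0,"az":0}
    - {"claw":1,"tx":0.0048,"ty":-0.005,"tz":0,"ax":0,"ay":0,"az":0}
    - {"claw":1,"tx":0.0045,"ty":-0.0053,"tz":0,"ax":0,"ay":0,"az":0}
    - {"claw":1,"tx":0.0041,"ty":-0.0056,"tz":0,"ax":0,"ay":0,"az":0}
    - {"claw":1,"tx":0.0037,"ty":-0.0059,"tz":0,"ax":0,"ay":0,"az":0}
    - {"claw":1,"tx":0.0033,"ty":-0.0062,"tz":0,"ax":0,"ay":0,"az":0}
    - {"claw":1,"tx":0.0028,"ty":-0.0064,"tz":0,"ax":0,"ay":0,"az":0}

```text
clock: 4.98
tcp_pos: [0.6348, 0.0067, 0.2077]
orientation: [3.141, -0.0, -0.0]
contact_force: [-1.3, -1.3, -0.0]
grip_width: -0.0001
gripper_force: 0.7
```

Call:
arm_command:
  plan:
    - {"claw":1,"tx":0.0024,"ty":-0.0066,"tz":0,"ax":0,"ay":0,"az":0}
    - {"claw":1,"tx":0.0019,"ty":-0.0067,"tz":0,"ax":0,"ay":0,"az":0}
    - {"claw":1,"tx":0.0015,"ty":-0.0068,"tz":0,"ax":0,"ay":0,"az":0}
    - {"claw":1,"tx":0.001,"ty":-0.0069,"tz":0,"ax":0,"ay":0,"az":0}
    - {"claw":1,"tx":0.0005,"ty":-0.007,"tz":0,"ax":0,"ay":0,"az":0}
    - {"claw":1,"tx":0,"ty":-0.007,"tz":0,"ax":0,"ay":0,"az":0}
    - {"claw":1,"tx":-0.0005,"ty":-0.007,"tz":0,"ax":0,"ay":0,"az":-4}
    - {"claw":1,"tx":-0.0005,"ty":-0.007,"tz":0,"ax":0,"ay":0,"az":-4}
    - {"claw":1,"tx":-0.0005,"ty":-0.007,"tz":0,"ax":0,"ay":0,"az":-4}
    - {"claw":1,"tx":-0.0005,"ty":-0.007,"tz":0,"ax":0,"ay":0,"az":-4}

```text
clock: 5.82
tcp_pos: [0.637, 0.0756, 0.2078]
orientation: [-3.11, -0.443, -0.002]
contact_force: [0.4, -1.2, -1.3]
grip_width: -0.0002
gripper_force: 0.7
```

Run:
```python
from h import *
o=r.get_obs(); d=o["tcp_pos"][:2]-[.5425,.0455]; print(o["tcp_pos"].round(4),np.hypot(*d),np.degrees(np.arctan2(d[1],d[0])),o["contact_force"].round(1),o["joints"].round(2))
im=r.grab_frame("scene"); cv2.imwrite("pics/s2.png",cv2.resize(im[150:300,150:350,::-1],(800,600),interpolation=cv2.INTER_CUBIC))
```

```text
[0.637  0.0756 0.2078] 0.09919296993845524 17.6400515749191 [ 0.4 -1.2 -1.3] [-0.06  0.66 -0.22  1.76  0.2   0.74 -1.67]
```

View pics/s2.png

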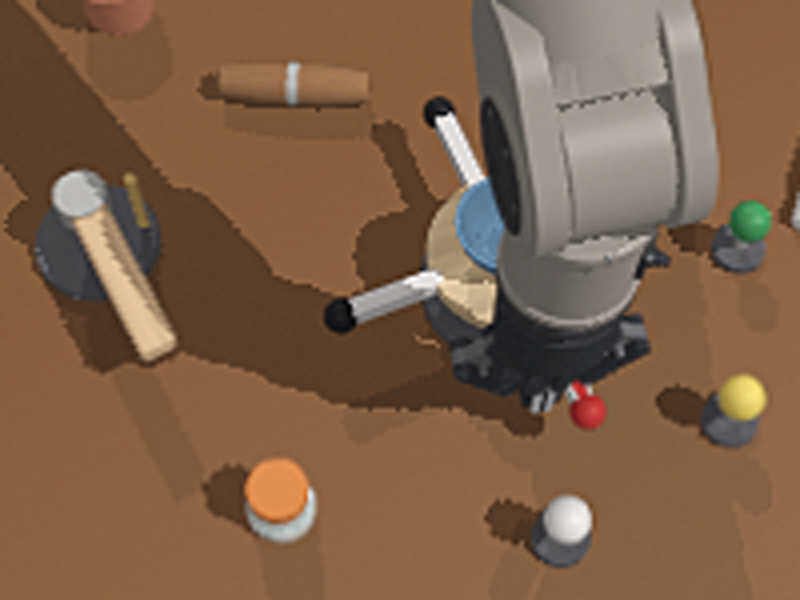

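The red arm is following and the bowl is in place. Continue, stopping short of the target.

Call:
arm_command:
  plan:
    - {"claw":1,"tx":-0.0004,"ty":-0.007,"tz":0,"ax":0,"ay":0,"az":-4}
    - {"claw":1,"tx":-0.0004,"ty":-0.007,"tz":0,"ax":0,"ay":0,"az":-4}
    - {"claw":1,"tx":-0.0004,"ty":-0.007,"tz":0,"ax":0,"ay":0,"az":-4}
    - {"claw":1,"tx":-0.0004,"ty":-0.007,"tz":0,"ax":0,"ay":0,"az":-4}
    - {"claw":1,"tx":-0.0004,"ty":-0.007,"tz":0,"ax":0,"ay":0,"az":-4}
    - {"claw":1,"tx":-0.0004,"ty":-0.007,"tz":0,"ax":0,"ay":0,"az":-4}
    - {"claw":1,"tx":0,"ty":0,"tz":0,"ax":0,"ay":0,"az":0}
    - {"claw":1,"tx":0,"ty":0,"tz":0,"ax":0,"ay":0,"az":0}
    - {"claw":1,"tx":0,"ty":0,"tz":0,"ax":0,"ay":0,"az":0}
    - {"claw":1,"tx":0,"ty":0,"tz":0,"ax":0,"ay":0,"az":0}

```text
clock: 6.7
tcp_pos: [0.6167, 0.1109, 0.2078]
orientation: [2.953, 1.071, 0.001]
contact_force: [0.2, -0.3, 0.7]
grip_width: 0.0002
gripper_force: 0.0
```

```bash
cat > meas.py <<'E'
from loc import *
o=r.get_obs(); d=o["tcp_pos"][:2]-[.5425,.0455]; print(o["tcp_pos"].round(4),np.hypot(*d).round(4),np.degrees(np.arctan2(d[1],d[0])).round(2),o["contact_force"].round(1))
for n in ["top","scene"]:
    T=campose(n); im=r.grab_frame(n)
    for t in ["turntable","red_end","bowl","marker_yellow"]:
        for x in r.tip_of(t,n)[:3]:
            w=world(n,x["location"],T)
            if np.hypot(*(w[:2]-[.5425,.0455]))<.25: print(n,t,round(x["confidence"],2),w.round(4))
    print("yel",blobs(n,im,(22,120,90),(32,255,255),.045,(.544,.046)))
    print("red",blobs(n,im,(0,190,80),(4,255,255),.054,(.544,.046)))
    print("blk",blobs(n,im,(0,0,0),(180,255,45),.054,(.544,.046),.16))
E
python3 meas.py
```

```text
[0.6167 0.1109 0.2078] 0.0989 41.4 [ 0.2 -0.3  0.7]
top marker_yellow 0.62 [ 0.6277  0.21   -0.    ]
yel [(np.int32(57), array([0.6247, 0.2106]), array([195.5, 149.4]))]
red []
blk [(np.int32(20), array([0.6038, 0.1475]), array([213.4, 154.9]))]
scene turntable 0.64 [0.542  0.0456 0.0536]
scene red_end 0.75 [0.6142 0.146  0.0598]
scene bowl 0.59 [0.5462 0.0438 0.0622]
scene marker_yellow 0.55 [0.6265 0.2131 0.0027]
yel [(np.int32(97), array([0.6236, 0.2116]), array([335.1, 249. ]))]
red []
blk [(np.int32(277), array([0.4501, 0.093 ]), array([296. , 187.1])), (np.int32(29), array([ 0.469 , -0.0588]), array([243.2, 186.6])), (np.int32(361), array([0.5874, 0.1079]), array([297.9, 230.8])), (np.int32(48), array([ 0.645 , -0.0257]), array([246.1, 244.4]))]
```

Call:
arm_command:
  plan:
    - {"claw":1,"tx":-0.0003,"ty":-0.0035,"tz":0,"ax":0,"ay":0,"az":-2}
    - {"claw":1,"tx":-0.0003,"ty":-0.0035,"tz":0,"ax":0,"ay":0,"az":-2}
    - {"claw":1,"tx":-0.0003,"ty":-0.0035,"tz":0,"ax":0,"ay":0,"az":-2}
    - {"claw":1,"tx":-0.0003,"ty":-0.0035,"tz":0,"ax":0,"ay":0,"az":-2}
    - {"claw":1,"tx":0,"ty":0,"tz":0,"ax":0,"ay":0,"az":0}
    - {"claw":1,"tx":0,"ty":0,"tz":0,"ax":0,"ay":0,"az":0}
    - {"claw":1,"tx":0,"ty":0.005,"tz":0,"ax":0,"ay":0,"az":0}
    - {"claw":1,"tx":0,"ty":0.02,"tz":0,"ax":0,"ay":0,"az":0}
    - {"claw":1,"tx":0,"ty":0.02,"tz":0,"ax":0,"ay":0,"az":0}
    - {"claw":1,"tx":0.0,"ty":0.0,"tz":-0.03,"ax":0,"ay":0,"az":0}

```text
clock: 8.03
tcp_pos: [0.6399, 0.0854, 0.2324]
orientation: [2.873, 1.271, -0.014]
contact_force: [1.2, -1.0, -0.6]
grip_width: 0.0002
gripper_force: 0.0
```

Call:
arm_command:
  plan:
    - {"claw":1,"tx":0,"ty":0,"tz":-0.035,"ax":0,"ay":0,"az":0}
    - {"claw":1,"tx":0,"ty":0,"tz":-0.035,"ax":0,"ay":0,"az":0}
    - {"claw":1,"tx":0,"ty":0.03,"tz":-0.02,"ax":0,"ay":0,"az":0}
    - {"claw":1,"tx":0,"ty":0.03,"tz":-0.02,"ax":0,"ay":0,"az":0}
    - {"claw":1,"tx":0,"ty":0.035,"tz":0,"ax":0,"ay":0,"az":0}
    - {"claw":1,"tx":0,"ty":0.035,"tz":0,"ax":0,"ay":0,"az":0}
    - {"claw":1,"tx":-0.02,"ty":0.03,"tz":0,"ax":0,"ay":0,"az":0}
    - {"claw":1,"tx":-0.02,"ty":0.03,"tz":0,"ax":0,"ay":0,"az":0}
    - {"claw":1,"tx":-0.02,"ty":0.03,"tz":0,"ax":0,"ay":0,"az":0}
    - {"claw":1,"tx":-0.02,"ty":0.03,"tz":0,"ax":0,"ay":0,"az":0}

```text
clock: 8.87
tcp_pos: [0.772, -0.1384, 0.3475]
orientation: [-2.87, -1.277, 0.001]
contact_force: [1.2, 0.5, -0.6]
grip_width: 0.0001
gripper_force: 0.0
```

```bash
python3 meas.py
```

```text
[ 0.772  -0.1384  0.3475] 0.2941 -38.71 [ 1.2  0.5 -0.6]
top turntable 0.7 [0.5456 0.048  0.0516]
top red_end 0.7 [0.6003 0.1566 0.0545]
top bowl 0.68 [0.548  0.0436 0.0639]
top marker_yellow 0.43 [6.254e-01 2.138e-01 1.000e-04]
yel [(np.int32(56), array([0.6247, 0.2103]), array([195.6, 149.4]))]
red []
blk [(np.int32(17), array([ 0.6546, -0.0136]), array([261.5, 141.4])), (np.int32(23), array([ 0.4845, -0.0671]), array([276.6, 191. ])), (np.int32(21), array([0.4296, 0.1025]), array([224.6, 206.3]))]
scene turntable 0.56 [0.5425 0.0451 0.0513]
scene red_end 0.86 [0.5984 0.1565 0.0565]
scene bowl 0.69 [0.5458 0.0454 0.0632]
yel [(np.int32(96), array([0.6237, 0.2117]), array([335.1, 249. ]))]
red [(np.int32(47), array([0.5808, 0.1281]), array([305.5, 229.4]))]
blk [(np.int32(28), array([0.4268, 0.1043]), array([300.4, 180.8])), (np.int32(33), array([ 0.4839, -0.0679]), array([239.3, 190.7])), (np.int32(47), array([ 0.6532, -0.0113]), array([251.1, 248. ]))]
```

Run:
```python
from h import *
m=r.camera_model("wrist"); print(m["fx"],m["cx"],m["cy"],m["k1"]); print(np.array(m["tool_from_camera"]).round(3))
T=campose("wrist"); o=r.get_obs()
for c in [(0,0),(511,383),(256,192)]: print(c,ray("wrist",c,0.05,T).round(3))
print(T[:3,3], o["joints"].round(2)); print(R.from_rotvec(o["orientation"]).as_matrix().round(3))
```

```text
336.4817553444668 256.1866708355703 192.99601759028556 -0.08355455952828585
[[-0.002  0.953  0.304  0.078]
 [ 1.     0.002  0.001  0.   ]
 [-0.     0.304 -0.953  0.029]
 [ 0.     0.     0.     1.   ]]
(0, 0) [0.724 0.108 0.05 ]
(511, 383) [ 0.831 -0.507  0.05 ]
(256, 192) [ 0.767 -0.14   0.05 ]
[ 0.82395949 -0.07670125  0.31920235] [ 0.29  0.73 -0.35  1.28  0.25  1.18 -0.8 ]
[[ 0.667  0.745  0.   ]
 [ 0.745 -0.667  0.001]
 [ 0.    -0.    -1.   ]]
```

Call:
arm_command:
  plan:
    - {"claw":1,"tx":0,"ty":0,"tz":-0.04,"ax":0,"ay":0,"az":0}
    - {"claw":1,"tx":0,"ty":0,"tz":-0.04,"ax":0,"ay":0,"az":0}
    - {"claw":1,"tx":0.005,"ty":-0.039,"tz":0,"ax":0,"ay":0,"az":-2}
    - {"claw":1,"tx":0.005,"ty":-0.039,"tz":0,"ax":0,"ay":0,"az":-2}
    - {"claw":1,"tx":0.005,"ty":-0.039,"tz":0,"ax":0,"ay":0,"az":-2}
    - {"claw":1,"tx":0.005,"ty":-0.039,"tz":0,"ax":0,"ay":0,"az":-2}
    - {"claw":1,"tx":0.005,"ty":-0.039,"tz":0,"ax":0,"ay":0,"az":0}
    - {"claw":1,"tx":0.005,"ty":-0.039,"tz":0,"ax":0,"ay":0,"az":0}
    - {"claw":1,"tx":0.005,"ty":-0.039,"tz":0,"ax":0,"ay":0,"az":0}
    - {"claw":1,"tx":0.005,"ty":-0.035,"tz":0,"ax":0,"ay":0,"az":0}

```text
clock: 10.2
tcp_pos: [0.5459, 0.0812, 0.428]
orientation: [2.772, 1.478, 0.0]
contact_force: [0.1, 1.6, 0.3]
grip_width: -0.0003
gripper_force: 0.0
```

Call:
arm_command:
  plan:
    - {"claw":1,"tx":0,"ty":0,"tz":0,"ax":0,"ay":0,"az":0}
    - {"claw":1,"tx":0,"ty":0,"tz":0,"ax":0,"ay":0,"az":0}
    - {"claw":1,"tx":0,"ty":0,"tz":0,"ax":0,"ay":0,"az":0}
    - {"claw":1,"tx":0,"ty":0,"tz":0,"ax":0,"ay":0,"az":0}
    - {"claw":1,"tx":0,"ty":0,"tz":0,"ax":0,"ay":0,"az":0}
    - {"claw":1,"tx":0,"ty":0,"tz":0,"ax":0,"ay":0,"az":0}
    - {"claw":1,"tx":0,"ty":0,"tz":0,"ax":0,"ay":0,"az":0}
    - {"claw":1,"tx":0,"ty":0,"tz":0,"ax":0,"ay":0,"az":0}
    - {"claw":1,"tx":0,"ty":0,"tz":0,"ax":0,"ay":0,"az":0}
    - {"claw":1,"tx":0,"ty":0,"tz":0,"ax":0,"ay":0,"az":0}

```text
clock: 11.03
tcp_pos: [0.5484, 0.0789, 0.4277]
orientation: [-2.774, -1.475, 0.0]
contact_force: [0.1, 0.4, 0.5]
grip_width: -0.0
gripper_force: 0.0
```

Run:
```python
from loc import *
n="wrist"; T=campose(n); im=r.grab_frame(n); o=r.get_obs(); print(o["tcp_pos"].round(4),o["orientation"].round(3))
cv2.imwrite("pics/w1.png",cv2.resize(im[:,:,::-1],(800,600)))
for t in ["turntable","red_end","bowl","marker_yellow"]:
    for x in r.tip_of(t,n)[:2]:
        w=world(n,x["location"],T); print(t,round(x["confidence"],2),w.round(4),pix(n,w,T).round(0))
print("yel",blobs(n,im,(22,120,90),(32,255,255),.045,(.544,.046)))
print("red",blobs(n,im,(0,190,60),(5,255,255),.054,(.544,.046)))
print("blk",blobs(n,im,(0,0,0),(180,255,45),.054,(.544,.046),.16))
print("grn",blobs(n,im,(45,120,50),(80,255,255),.045,(.544,.046)))
```

```text
[0.5483 0.0789 0.4277] [-2.774 -1.475  0.   ]
red_end 0.68 [0.5972 0.1558 0.0542] [253.  73.]
red_end 0.65 [0.4875 0.2125 0.0024] [146.  89.]
bowl 0.96 [0.546  0.0444 0.0645] [273. 194.]
bowl 0.67 [0.4857 0.2155 0.0044] [143.  88.]
yel [(np.int32(383), array([0.623 , 0.2052]), array([246.7,  13.8]))]
red []
blk [(np.int32(15), array([ 0.6531, -0.0027]), array([380.1, 172.3])), (np.int32(19), array([ 0.6507, -0.0228]), array([386.7, 188.4])), (np.int32(21), array([0.4369, 0.1072]), array([156.9, 199.1])), (np.int32(62), array([0.4241, 0.0964]), array([154.2, 212.9]))]
grn [(np.int32(426), array([0.4896, 0.2117]), array([135.7,  88.7]))]
```

View pics/w1.png

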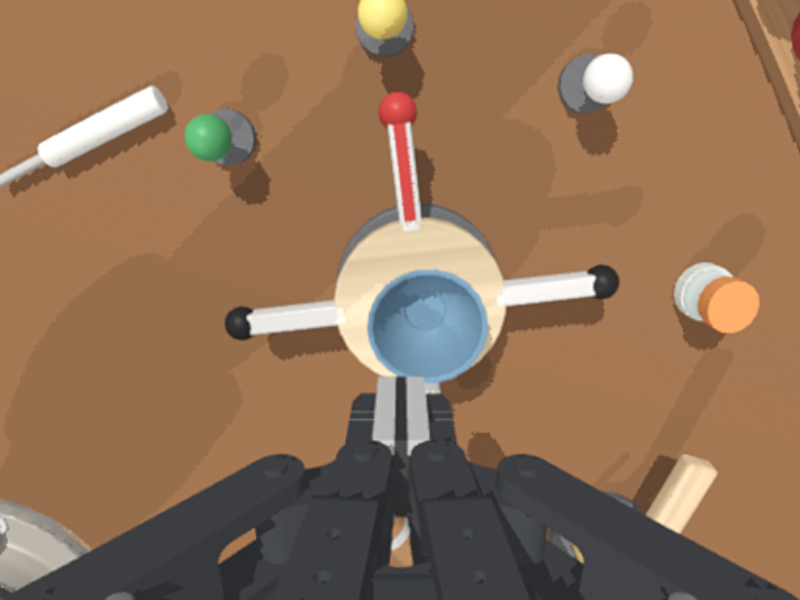

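```bash
cat > fit.py <<'E'
from loc import *
n="wrist"; T=campose(n); im=r.grab_frame(n); hsv=cv2.cvtColor(im,cv2.COLOR_RGB2HSV)
def circ(name,lo,hi,z,uv,rad):
    m=cv2.inRange(hsv,lo,hi); Y,X=np.mgrid[:384,:512]; m[np.hypot(X-uv[0],Y-uv[1])>rad]=0
    k,l,s,c=cv2.connectedComponentsWithStats(m); i=1+np.argmax(s[1:,4]); q=(l==i).astype(np.uint8)
    cn=max(cv2.findContours(q,0,cv2.CHAIN_APPROX_NONE)[0],key=len)[:,0]; cn=cn[(cn[:,1]>1)]
    if name=="red": cn=cn[cn[:,1]<uv[1]+3]
    A=np.c_[2*cn,np.ones(len(cn))]; x=np.linalg.lstsq(A,(cn**2).sum(1),rcond=None)[0]
    w=ray(n,x[:2],z,T)[:2]; print(name,x[:2].round(1),np.sqrt(x[2]+x[:2]@x[:2]).round(1),w.round(4)); return w
import sys
uvs=eval(sys.argv[1])
P={}
P["y"]=circ("yel",(20,80,60),(34,255,255),.045,uvs[0],22)
P["r"]=circ("red",(0,150,50),(6,255,255),.054,uvs[1],12)
P["a"]=circ("blkL",(0,0,0),(180,255,75),.054,uvs[2],13)
P["b"]=circ("blkR",(0,0,0),(180,255,75),.054,uvs[3],13)
C=(P["a"]+P["b"])/2; ang=lambda v:np.degrees(np.arctan2(v[1],v[0]))
print("C",C.round(4),"span",np.hypot(*(P["a"]-P["b"])).round(4),"rlen",np.hypot(*(P["r"]-C)).round(4),"red",ang(P["r"]-C).round(2),"perp",(ang(P["a"]-P["b"])-90).round(2),"yellow",ang(P["y"]-C).round(2))
E
python3 fit.py "[(245,8),(254.7,70.4),(153.6,206.5),(386,180)]"
```

```text
yel [244.6   8.6] 15.6 [0.6239 0.2103]
red [254.5  70.3] 11.5 [0.5994 0.157 ]
blkL [152.8 206.6] 8.9 [0.4276 0.1029]
blkR [386.  179.9] 9.2 [ 0.6545 -0.0138]
C [0.541  0.0446] span 0.2552 rlen 0.1267 red 62.58 perp 62.78 yellow 63.42
```

The wrist picture shows the red ball at (398,110), the yellow head at (383,13) and the bowl centred. The fit gives red 62.6° and yellow 63.4°, so I nudge it about 0.75° further.

Call:
arm_command:
  plan:
    - {"claw":1,"tx":0,"ty":0,"tz":0,"ax":0,"ay":0,"az":4}
    - {"claw":1,"tx":0,"ty":0,"tz":0,"ax":0,"ay":0,"az":4}
    - {"claw":1,"tx":0.024,"ty":0.02,"tz":0,"ax":0,"ay":0,"az":0}
    - {"claw":1,"tx":0.023,"ty":0.02,"tz":0,"ax":0,"ay":0,"az":0}
    - {"claw":1,"tx":0.023,"ty":0.019,"tz":0,"ax":0,"ay":0,"az":0}
    - {"claw":1,"tx":0,"ty":0,"tz":0.03,"ax":0,"ay":0,"az":0}
    - {"claw":1,"tx":0,"ty":0,"tz":0.03,"ax":0,"ay":0,"az":0}
    - {"claw":1,"tx":0,"ty":0,"tz":0.03,"ax":0,"ay":0,"az":0}
    - {"claw":1,"tx":0,"ty":0,"tz":0.03,"ax":0,"ay":0,"az":0}
    - {"claw":1,"tx":0,"ty":0,"tz":0.03,"ax":0,"ay":0,"az":0}

```text
clock: 12.17
tcp_pos: [0.639, 0.0915, 0.2763]
orientation: [2.87, 1.278, 0.0]
contact_force: [0.4, 0.4, 0.1]
grip_width: -0.0001
gripper_force: 0.0
```

Call:
arm_command:
  plan:
    - {"claw":1,"tx":0,"ty":0,"tz":0.025,"ax":0,"ay":0,"az":0}
    - {"claw":1,"tx":0,"ty":0,"tz":0.02,"ax":0,"ay":0,"az":0}
    - {"claw":1,"tx":0,"ty":0,"tz":0.015,"ax":0,"ay":0,"az":0}
    - {"claw":1,"tx":0,"ty":0,"tz":0.01,"ax":0,"ay":0,"az":0}
    - {"claw":1,"tx":0,"ty":0,"tz":0,"ax":0,"ay":0,"az":0}
    - {"claw":1,"tx":0,"ty":0,"tz":0,"ax":0,"ay":0,"az":0}
    - {"claw":1,"tx":0,"ty":0,"tz":0,"ax":0,"ay":0,"az":0}
    - {"claw":1,"tx":0,"ty":0,"tz":0,"ax":0,"ay":0,"az":0}
    - {"claw":1,"tx":0,"ty":0,"tz":0,"ax":0,"ay":0,"az":0}
    - {"claw":1,"tx":0,"ty":0,"tz":0,"ax":0,"ay":0,"az":0}

```text
clock: 13.0
tcp_pos: [0.6393, 0.0916, 0.2087]
orientation: [2.87, 1.278, 0.002]
contact_force: [-0.4, -0.2, -0.4]
grip_width: 0.0
gripper_force: 0.0
```

Run:
```python
from h import *
o=r.get_obs(); M=R.from_rotvec(o["orientation"]).as_matrix(); print(o["tcp_pos"].round(4), np.degrees(np.arctan2(M[1,0],M[0,0])), (M.T@(np.array([.6053,.1211,.208])-o["tcp_pos"])).round(4),o["contact_force"].round(1))
```

```text
[0.6393 0.0916 0.2087] 48.00246238866268 [-0.0008 -0.045   0.0006] [-0.4 -0.2 -0.4]
```

Call:
arm_command:
  plan:
    - {"claw":1,"tx":0,"ty":-0.014,"tz":0,"ax":0,"ay":0,"az":0}
    - {"claw":1,"tx":0,"ty":-0.013,"tz":0,"ax":0,"ay":0,"az":0}
    - {"claw":1,"tx":0,"ty":-0.009,"tz":0,"ax":0,"ay":0,"az":0}
    - {"claw":1,"tx":0,"ty":-0.003,"tz":0,"ax":0,"ay":0,"az":0}
    - {"claw":1,"tx":0,"ty":-0.002,"tz":0,"ax":0,"ay":0,"az":0}
    - {"claw":1,"tx":0,"ty":-0.002,"tz":0,"ax":0,"ay":0,"az":0}
    - {"claw":1,"tx":0,"ty":-0.002,"tz":0,"ax":0,"ay":0,"az":0}
    - {"claw":1,"tx":0,"ty":0,"tz":0,"ax":0,"ay":0,"az":0}
    - {"claw":1,"tx":0,"ty":0,"tz":0,"ax":0,"ay":0,"az":0}
    - {"claw":1,"tx":0,"ty":0,"tz":0,"ax":0,"ay":0,"az":0}

```text
clock: 13.83
tcp_pos: [0.6058, 0.1213, 0.2077]
orientation: [2.87, 1.277, 0.0]
contact_force: [0.3, 0.5, -0.4]
grip_width: -0.0001
gripper_force: 0.0
```

Call:
arm_command:
  plan:
    - {"claw":1,"tx":0,"ty":0.01,"tz":0,"ax":0,"ay":0,"az":0}
    - {"claw":1,"tx":0,"ty":0.02,"tz":0,"ax":0,"ay":0,"az":0}
    - {"claw":1,"tx":0,"ty":0.02,"tz":0,"ax":0,"ay":0,"az":0}
    - {"claw":1,"tx":0,"ty":0,"tz":-0.02,"ax":0,"ay":0,"az":0}
    - {"claw":1,"tx":0,"ty":0,"tz":-0.04,"ax":0,"ay":0,"az":0}
    - {"claw":1,"tx":0,"ty":0,"tz":-0.04,"ax":0,"ay":0,"az":0}
    - {"claw":1,"tx":0,"ty":0,"tz":-0.04,"ax":0,"ay":0,"az":0}
    - {"claw":1,"tx":0,"ty":0,"tz":-0.04,"ax":0,"ay":0,"az":-4}
    - {"claw":1,"tx":0,"ty":0,"tz":-0.04,"ax":0,"ay":0,"az":-4}
    - {"claw":1,"tx":-0.03,"ty":-0.02,"tz":0,"ax":0,"ay":0,"az":0}

```text
clock: 14.67
tcp_pos: [0.615, 0.0766, 0.4376]
orientation: [2.768, 1.479, 0.031]
contact_force: [2.5, 0.5, 1.4]
grip_width: 0.0002
gripper_force: 0.0
```

Call:
arm_command:
  plan:
    - {"claw":1,"tx":-0.025,"ty":-0.025,"tz":0,"ax":0,"ay":0,"az":0}
    - {"claw":1,"tx":0,"ty":-0.025,"tz":0,"ax":0,"ay":0,"az":0}
    - {"claw":1,"tx":0,"ty":0,"tz":0,"ax":0,"ay":0,"az":0}
    - {"claw":1,"tx":0,"ty":0,"tz":0,"ax":0,"ay":0,"az":0}
    - {"claw":1,"tx":0,"ty":0,"tz":0,"ax":0,"ay":0,"az":0}
    - {"claw":1,"tx":0,"ty":0,"tz":0,"ax":0,"ay":0,"az":0}
    - {"claw":1,"tx":0,"ty":0,"tz":0,"ax":0,"ay":0,"az":0}
    - {"claw":1,"tx":0,"ty":0,"tz":0,"ax":0,"ay":0,"az":0}
    - {"claw":1,"tx":0,"ty":0,"tz":0,"ax":0,"ay":0,"az":0}
    - {"claw":1,"tx":0,"ty":0,"tz":0,"ax":0,"ay":0,"az":0}

```text
clock: 15.5
tcp_pos: [0.5541, 0.0817, 0.4275]
orientation: [-2.774, -1.475, 0.0]
contact_force: [1.4, -0.9, 0.1]
grip_width: 0.0001
gripper_force: 0.0
```

Run:
```python
from h import *
import subprocess
o=r.get_obs(); print(o["clock"],o["tcp_pos"].round(4))
T=campose("wrist"); uv=[tuple(pix("wrist",np.r_[p,z],T)) for p,z in [((.6239,.2103),.045),((.5987,.1575),.054),((.4276,.1029),.054),((.6545,-.0138),.054)]]
print(np.round(uv))
import sys; sys.argv=["fit.py",repr([tuple(map(float,u)) for u in uv])]; exec(open("fit.py").read())
for x in r.tip_of("bowl","wrist")[:1]: print(world("wrist",x["location"],T))
```

```text
15.5 [0.5541 0.0817 0.4275]
[[241.  15.]
 [250.  76.]
 [150. 211.]
 [383. 185.]]
yel [241.1  14.2] 15.7 [0.624  0.2107]
red [250.6  76.3] 11.5 [0.5988 0.1572]
blkL [150.4 211.5] 9.0 [0.4275 0.1027]
blkR [382.5 184.8] 9.2 [ 0.6544 -0.0136]
C [0.541  0.0446] span 0.255 rlen 0.1267 red 62.82 perp 62.85 yellow 63.44
[0.54602622 0.04470489 0.06296809]
```

Run:
```python
from h import *
T=campose("scene"); P=np.array([.547,-.2525]); A=lambda v:np.degrees(np.arctan2(v[1],v[0])).round(1)
for uv,z in [((186.8,206.3),.012),((182.0,194.3),.078)]:
    w=ray("scene",uv,z,T)[:2]; print(w.round(4),np.hypot(*(w-P)).round(4),A(w-P))
for uv in [(176,201),(190,237.5)]: # bar end pts from crop: near post (105,125), tip (157,270)
    w=ray("scene",uv,.077,T)[:2]; print("bar",w.round(4),np.hypot(*(w-P)).round(3),A(w-P))
print(r.get_obs()["joints"].round(2))
```

```text
[ 0.533  -0.2177] 0.0375 111.8
[ 0.531  -0.2218] 0.0346 117.6
bar [ 0.5536 -0.2338] 0.02 70.7
bar [ 0.655 -0.172] 0.135 36.7
[ 0.17  0.31 -0.53  1.78  0.18  1.1  -1.01]
```

The red arm points at yellow within about 0.6°, which is good. Now to the hand rest: the bar is at about 37° and home should be near 87°.

Call:
arm_command:
  plan:
    - {"claw":1,"tx":-0.026,"ty":0.03,"tz":0,"ax":0,"ay":0,"az":0}
    - {"claw":1,"tx":-0.026,"ty":0.03,"tz":0,"ax":0,"ay":0,"az":0}
    - {"claw":1,"tx":-0.026,"ty":0.03,"tz":0,"ax":0,"ay":0,"az":0}
    - {"claw":1,"tx":-0.026,"ty":0.03,"tz":0,"ax":0,"ay":0,"az":0}
    - {"claw":1,"tx":-0.026,"ty":0.03,"tz":0,"ax":0,"ay":0,"az":0}
    - {"claw":1,"tx":-0.026,"ty":0.03,"tz":0,"ax":0,"ay":0,"az":0}
    - {"claw":1,"tx":-0.026,"ty":0.03,"tz":0,"ax":0,"ay":0,"az":0}
    - {"claw":1,"tx":-0.026,"ty":0.03,"tz":0,"ax":0,"ay":0,"az":0}
    - {"claw":1,"tx":-0.026,"ty":0.03,"tz":0,"ax":0,"ay":0,"az":0}
    - {"claw":1,"tx":0,"ty":0,"tz":0,"ax":0,"ay":0,"az":7}

```text
clock: 16.43
tcp_pos: [0.6462, -0.2739, 0.4264]
orientation: [2.861, 1.287, -0.005]
contact_force: [-1.6, -1.0, 0.1]
grip_width: 0.0001
gripper_force: 0.0
```

Call:
arm_command:
  plan:
    - {"claw":1,"tx":0,"ty":0,"tz":0,"ax":0,"ay":0,"az":7}
    - {"claw":1,"tx":0,"ty":0,"tz":0,"ax":0,"ay":0,"az":7}
    - {"claw":1,"tx":0,"ty":0,"tz":0,"ax":0,"ay":0,"az":7}
    - {"claw":1,"tx":0,"ty":0,"tz":0,"ax":0,"ay":0,"az":7}
    - {"claw":1,"tx":0,"ty":0,"tz":0,"ax":0,"ay":0,"az":7}
    - {"claw":1,"tx":0,"ty":0,"tz":0,"ax":0,"ay":0,"az":7}
    - {"claw":1,"tx":0,"ty":0,"tz":0,"ax":0,"ay":0,"az":7}
    - {"claw":1,"tx":0,"ty":0,"tz":0,"ax":0,"ay":0,"az":0}
    - {"claw":1,"tx":0,"ty":0,"tz":0,"ax":0,"ay":0,"az":0}
    - {"claw":1,"tx":0,"ty":0,"tz":0,"ax":0,"ay":0,"az":0}

```text
clock: 17.27
tcp_pos: [0.647, -0.2632, 0.4276]
orientation: [-3.142, -0.006, 0.0]
contact_force: [0.2, 0.8, 0.3]
grip_width: -0.0001
gripper_force: 0.0
```

Run:
```python
from h import *
n="wrist"; T=campose(n); im=r.grab_frame(n); o=r.get_obs(); M=R.from_rotvec(o["orientation"]).as_matrix()
print(o["tcp_pos"].round(4), np.degrees(np.arctan2(M[1,0],M[0,0])), (M.T@(np.array([.646,-.266,.218])-o["tcp_pos"])).round(4),o["joints"].round(2))
for t in ["rest_bar","rest_base"]:
    for x in r.tip_of(t,n)[:2]:
        w=world(n,x["location"],T); print(t,round(x["confidence"],2),w.round(4),pix(n,w,T).round(0))
cv2.imwrite("pics/w2.png",cv2.resize(im[:,:,::-1],(800,600)))
```

```text
[ 0.647  -0.2632  0.4276] 0.1751792967286682 [-0.0009  0.0028  0.2096] [ 0.41  0.51 -0.17  1.46  0.09  1.19 -1.34]
rest_bar 0.72 [ 0.5475 -0.253   0.0688] [247. 256.]
rest_base 0.83 [ 0.548  -0.2594 -0.001 ] [253. 229.]
```

View pics/w2.png

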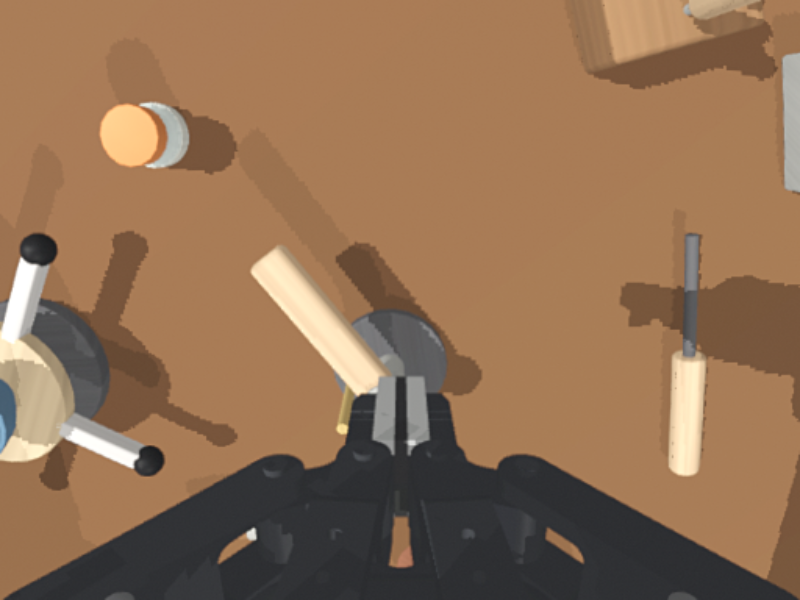

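The bar runs from the pivot to its tip at (265,258), and the finger place to its right is free. Descend beside it.

Call:
arm_command:
  plan:
    - {"claw":1,"tx":0,"ty":0,"tz":0.03,"ax":0,"ay":0,"az":0}
    - {"claw":1,"tx":0,"ty":0,"tz":0.035,"ax":0,"ay":0,"az":0}
    - {"claw":1,"tx":0,"ty":0,"tz":0.035,"ax":0,"ay":0,"az":0}
    - {"claw":1,"tx":0,"ty":0,"tz":0.035,"ax":0,"ay":0,"az":0}
    - {"claw":1,"tx":0,"ty":0,"tz":0.03,"ax":0,"ay":0,"az":0}
    - {"claw":1,"tx":0,"ty":0,"tz":0.025,"ax":0,"ay":0,"az":0}
    - {"claw":1,"tx":0,"ty":0,"tz":0.015,"ax":0,"ay":0,"az":0}
    - {"claw":1,"tx":0,"ty":0,"tz":0.005,"ax":0,"ay":0,"az":0}
    - {"claw":1,"tx":0,"ty":-0.005,"tz":0,"ax":0,"ay":0,"az":0}
    - {"claw":1,"tx":0,"ty":-0.006,"tz":0,"ax":0,"ay":0,"az":0}

```text
clock: 18.25
tcp_pos: [0.6475, -0.2527, 0.219]
orientation: [3.141, -0.001, 0.003]
contact_force: [0.2, 0.4, 0.5]
grip_width: -0.0001
gripper_force: 0.0
```

Call:
arm_command:
  plan:
    - {"claw":1,"tx":-0.0003,"ty":-0.007,"tz":0,"ax":0,"ay":0,"az":-4}
    - {"claw":1,"tx":-0.0003,"ty":-0.007,"tz":0,"ax":0,"ay":0,"az":-4}
    - {"claw":1,"tx":-0.0003,"ty":-0.007,"tz":0,"ax":0,"ay":0,"az":-4}
    - {"claw":1,"tx":-0.0003,"ty":-0.007,"tz":0,"ax":0,"ay":0,"az":-4}
    - {"claw":1,"tx":-0.0003,"ty":-0.007,"tz":0,"ax":0,"ay":0,"az":-4}
    - {"claw":1,"tx":-0.0003,"ty":-0.007,"tz":0,"ax":0,"ay":0,"az":-4}
    - {"claw":1,"tx":-0.0003,"ty":-0.007,"tz":0,"ax":0,"ay":0,"az":-4}
    - {"claw":1,"tx":-0.0003,"ty":-0.007,"tz":0,"ax":0,"ay":0,"az":-4}
    - {"claw":1,"tx":-0.0003,"ty":-0.007,"tz":0,"ax":0,"ay":0,"az":-4}
    - {"claw":1,"tx":-0.0003,"ty":-0.007,"tz":0,"ax":0,"ay":0,"az":-4}

```text
clock: 19.08
tcp_pos: [0.624, -0.1874, 0.2205]
orientation: [2.947, 1.079, 0.006]
contact_force: [0.5, -0.9, -0.8]
grip_width: -0.0001
gripper_force: 0.6
```

Call:
arm_command:
  plan:
    - {"claw":1,"tx":-0.0003,"ty":-0.007,"tz":0,"ax":0,"ay":0,"az":-4}
    - {"claw":1,"tx":-0.0003,"ty":-0.007,"tz":0,"ax":0,"ay":0,"az":-4}
    - {"claw":1,"tx":-0.0003,"ty":-0.007,"tz":0,"ax":0,"ay":0,"az":-4}
    - {"claw":1,"tx":-0.0003,"ty":-0.007,"tz":0,"ax":0,"ay":0,"az":-4}
    - {"claw":1,"tx":-0.0003,"ty":-0.0035,"tz":0,"ax":0,"ay":0,"az":-2}
    - {"claw":1,"tx":-0.0003,"ty":-0.0035,"tz":0,"ax":0,"ay":0,"az":-2}
    - {"claw":1,"tx":0,"ty":-0.0018,"tz":0,"ax":0,"ay":0,"az":-1}
    - {"claw":1,"tx":0,"ty":-0.0018,"tz":0,"ax":0,"ay":0,"az":-1}
    - {"claw":1,"tx":0,"ty":0,"tz":0,"ax":0,"ay":0,"az":0}
    - {"claw":1,"tx":0,"ty":0,"tz":0,"ax":0,"ay":0,"az":0}

```text
clock: 19.92
tcp_pos: [0.5932, -0.1642, 0.2186]
orientation: [2.692, 1.617, 0.002]
contact_force: [0.9, -0.0, 1.5]
grip_width: -0.0
gripper_force: 0.6
```

Run:
```python
from h import *
n="scene"; o=r.get_obs(); d=o["tcp_pos"][:2]-[.5475,-.2525]; print(o["tcp_pos"].round(4),np.hypot(*d),np.degrees(np.arctan2(d[1],d[0])),o["contact_force"].round(1),o["gripper_force"])
im=r.grab_frame("scene"); cv2.imwrite("pics/s3.png",cv2.resize(im[150:300,110:310,::-1],(800,600),interpolation=cv2.INTER_CUBIC))
```

```text
[ 0.5932 -0.1642  0.2186] 0.09944604457384543 62.64655434949674 [ 0.9 -0.   1.5] 0.563030953053385
```

View pics/s3.png

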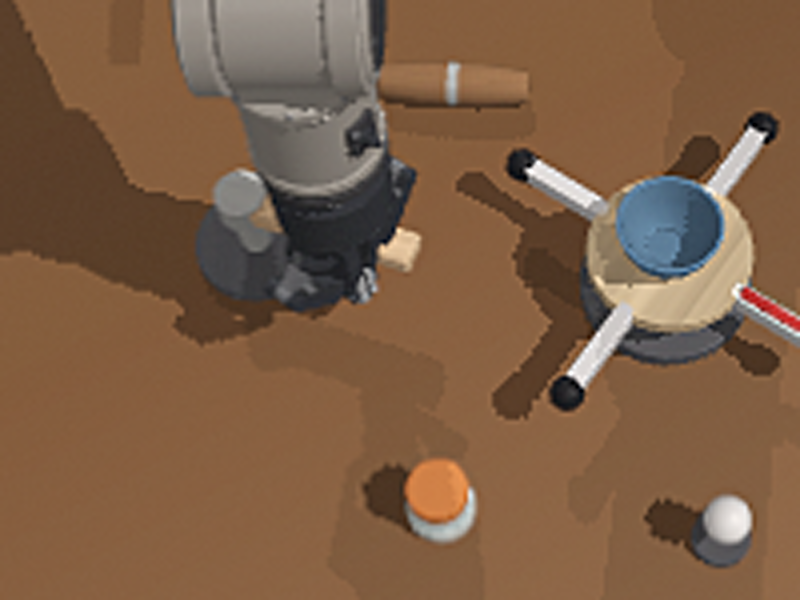

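Call:
arm_command:
  plan:
    - {"claw":1,"tx":0,"ty":-0.002,"tz":0,"ax":0,"ay":0,"az":-1}
    - {"claw":1,"tx":0,"ty":-0.002,"tz":0,"ax":0,"ay":0,"az":-1}
    - {"claw":1,"tx":0,"ty":-0.002,"tz":0,"ax":0,"ay":0,"az":-1}
    - {"claw":1,"tx":0,"ty":-0.002,"tz":0,"ax":0,"ay":0,"az":-1}
    - {"claw":1,"tx":0,"ty":-0.001,"tz":0,"ax":0,"ay":0,"az":-1}
    - {"claw":1,"tx":0,"ty":-0.001,"tz":0,"ax":0,"ay":0,"az":-1}
    - {"claw":1,"tx":0,"ty":0,"tz":0,"ax":0,"ay":0,"az":0}
    - {"claw":1,"tx":0,"ty":0,"tz":0,"ax":0,"ay":0,"az":0}
    - {"claw":1,"tx":0,"ty":0,"tz":0,"ax":0,"ay":0,"az":0}
    - {"claw":1,"tx":0,"ty":0,"tz":0,"ax":0,"ay":0,"az":0}

```text
clock: 20.8
tcp_pos: [0.5835, -0.1599, 0.2175]
orientation: [-2.604, -1.756, 0.001]
contact_force: [-0.3, -0.7, 0.1]
grip_width: -0.0002
gripper_force: 0.0
```

Call:
arm_command:
  plan:
    - {"claw":1,"tx":0,"ty":-0.0005,"tz":0,"ax":0,"ay":0,"az":0}
    - {"claw":1,"tx":0,"ty":-0.0005,"tz":0,"ax":0,"ay":0,"az":0}
    - {"claw":1,"tx":0,"ty":-0.0005,"tz":0,"ax":0,"ay":0,"az":0}
    - {"claw":1,"tx":0,"ty":-0.0005,"tz":0,"ax":0,"ay":0,"az":0}
    - {"claw":1,"tx":0,"ty":-0.0005,"tz":0,"ax":0,"ay":0,"az":0}
    - {"claw":1,"tx":0,"ty":0,"tz":0,"ax":0,"ay":0,"az":0}
    - {"claw":1,"tx":0,"ty":0,"tz":0,"ax":0,"ay":0,"az":0}
    - {"claw":1,"tx":0,"ty":0,"tz":0,"ax":0,"ay":0,"az":0}
    - {"claw":1,"tx":0,"ty":0,"tz":0,"ax":0,"ay":0,"az":0}
    - {"claw":1,"tx":0,"ty":0,"tz":0,"ax":0,"ay":0,"az":0}

```text
clock: 21.63
tcp_pos: [0.5813, -0.159, 0.2177]
orientation: [-2.604, -1.757, 0.0]
contact_force: [0.1, -0.1, 0.4]
grip_width: 0.0002
gripper_force: 0.3
```

Call:
arm_command:
  plan:
    - {"claw":1,"tx":0,"ty":-0.0005,"tz":0,"ax":0,"ay":0,"az":0}
    - {"claw":1,"tx":0,"ty":-0.0005,"tz":0,"ax":0,"ay":0,"az":0}
    - {"claw":1,"tx":0,"ty":-0.0005,"tz":0,"ax":0,"ay":0,"az":0}
    - {"claw":1,"tx":0,"ty":-0.0005,"tz":0,"ax":0,"ay":0,"az":0}
    - {"claw":1,"tx":0,"ty":-0.0005,"tz":0,"ax":0,"ay":0,"az":0}
    - {"claw":1,"tx":0,"ty":-0.0005,"tz":0,"ax":0,"ay":0,"az":0}
    - {"claw":1,"tx":0,"ty":0,"tz":0,"ax":0,"ay":0,"az":0}
    - {"claw":1,"tx":0,"ty":0,"tz":0,"ax":0,"ay":0,"az":0}
    - {"claw":1,"tx":0,"ty":0,"tz":0,"ax":0,"ay":0,"az":0}
    - {"claw":1,"tx":0,"ty":0,"tz":0,"ax":0,"ay":0,"az":0}

```text
clock: 22.47
tcp_pos: [0.5786, -0.1578, 0.2177]
orientation: [-2.604, -1.757, 0.0]
contact_force: [1.1, -0.8, 0.5]
grip_width: -0.0003
gripper_force: 0.2
```

Call:
arm_command:
  plan:
    - {"claw":1,"tx":0,"ty":-0.0005,"tz":0,"ax":0,"ay":0,"az":0}
    - {"claw":1,"tx":0,"ty":-0.0005,"tz":0,"ax":0,"ay":0,"az":0}
    - {"claw":1,"tx":0,"ty":-0.0005,"tz":0,"ax":0,"ay":0,"az":0}
    - {"claw":1,"tx":0,"ty":-0.0005,"tz":0,"ax":0,"ay":0,"az":0}
    - {"claw":1,"tx":0,"ty":-0.0005,"tz":0,"ax":0,"ay":0,"az":0}
    - {"claw":1,"tx":0,"ty":-0.0005,"tz":0,"ax":0,"ay":0,"az":0}
    - {"claw":1,"tx":0,"ty":0,"tz":0,"ax":0,"ay":0,"az":0}
    - {"claw":1,"tx":0,"ty":0,"tz":0,"ax":0,"ay":0,"az":0}
    - {"claw":1,"tx":0,"ty":0,"tz":0,"ax":0,"ay":0,"az":0}
    - {"claw":1,"tx":0,"ty":0,"tz":0,"ax":0,"ay":0,"az":0}

```text
clock: 23.3
tcp_pos: [0.5759, -0.1569, 0.2178]
orientation: [2.604, 1.757, 0.0]
contact_force: [2.3, -0.8, -0.5]
grip_width: 0.0002
gripper_force: 1.1
```

Call:
arm_command:
  plan:
    - {"claw":1,"tx":0,"ty":-0.0005,"tz":0,"ax":0,"ay":0,"az":0}
    - {"claw":1,"tx":0,"ty":-0.0005,"tz":0,"ax":0,"ay":0,"az":0}
    - {"claw":1,"tx":0,"ty":-0.0005,"tz":0,"ax":0,"ay":0,"az":0}
    - {"claw":1,"tx":0,"ty":-0.0005,"tz":0,"ax":0,"ay":0,"az":0}
    - {"claw":1,"tx":0,"ty":-0.0005,"tz":0,"ax":0,"ay":0,"az":0}
    - {"claw":1,"tx":0,"ty":-0.0005,"tz":0,"ax":0,"ay":0,"az":0}
    - {"claw":1,"tx":0,"ty":0,"tz":0,"ax":0,"ay":0,"az":0}
    - {"claw":1,"tx":0,"ty":0,"tz":0,"ax":0,"ay":0,"az":0}
    - {"claw":1,"tx":0,"ty":0,"tz":0,"ax":0,"ay":0,"az":0}
    - {"claw":1,"tx":0,"ty":0,"tz":0,"ax":0,"ay":0,"az":0}

```text
clock: 24.13
tcp_pos: [0.5748, -0.1566, 0.2182]
orientation: [2.601, 1.754, 0.007]
contact_force: [9.1, -3.9, -7.3]
grip_width: 0.0001
gripper_force: 4.6
```

A clear force rise (10 N) shows the bar against its stop. Back off and look.

Call:
arm_command:
  plan:
    - {"claw":1,"tx":0,"ty":0.005,"tz":0,"ax":0,"ay":0,"az":0}
    - {"claw":1,"tx":0,"ty":0.015,"tz":0,"ax":0,"ay":0,"az":0}
    - {"claw":1,"tx":0,"ty":0.02,"tz":0,"ax":0,"ay":0,"az":0}
    - {"claw":1,"tx":0,"ty":0.02,"tz":0,"ax":0,"ay":0,"az":0}
    - {"claw":1,"tx":0,"ty":0,"tz":-0.03,"ax":0,"ay":0,"az":0}
    - {"claw":1,"tx":0,"ty":0,"tz":-0.04,"ax":0,"ay":0,"az":0}
    - {"claw":1,"tx":0,"ty":0,"tz":-0.04,"ax":0,"ay":0,"az":0}
    - {"claw":1,"tx":0,"ty":0,"tz":-0.04,"ax":0,"ay":0,"az":0}
    - {"claw":1,"tx":0,"ty":0.02,"tz":-0.03,"ax":0,"ay":0,"az":0}
    - {"claw":1,"tx":0,"ty":0.03,"tz":0,"ax":0,"ay":0,"az":0}

```text
clock: 24.97
tcp_pos: [0.6755, -0.1954, 0.4065]
orientation: [2.598, 1.755, 0.01]
contact_force: [2.6, -0.9, 2.2]
grip_width: -0.0002
gripper_force: 0.0
```

Call:
arm_command:
  plan:
    - {"claw":1,"tx":-0.02,"ty":0.03,"tz":0,"ax":0,"ay":0,"az":0}
    - {"claw":1,"tx":-0.02,"ty":0.03,"tz":0,"ax":0,"ay":0,"az":0}
    - {"claw":1,"tx":-0.02,"ty":0.03,"tz":0,"ax":0,"ay":0,"az":0}
    - {"claw":1,"tx":-0.02,"ty":0.03,"tz":0,"ax":0,"ay":0,"az":0}
    - {"claw":1,"tx":-0.02,"ty":0.03,"tz":0,"ax":0,"ay":0,"az":0}
    - {"claw":1,"tx":-0.02,"ty":0,"tz":0,"ax":0,"ay":0,"az":0}
    - {"claw":1,"tx":-0.02,"ty":0,"tz":0,"ax":0,"ay":0,"az":0}
    - {"claw":1,"tx":0,"ty":0,"tz":0,"ax":0,"ay":0,"az":0}
    - {"claw":1,"tx":0,"ty":0,"tz":0,"ax":0,"ay":0,"az":0}
    - {"claw":1,"tx":0,"ty":0,"tz":0,"ax":0,"ay":0,"az":0}

```text
clock: 25.8
tcp_pos: [0.7612, -0.3817, 0.3984]
orientation: [-2.603, -1.758, -0.001]
contact_force: [-0.2, 1.2, 0.9]
grip_width: -0.0006
gripper_force: 0.0
```

```bash
python3 meas.py | grep -v blk
python3 - <<'E'
from h import *
im=r.grab_frame("scene"); cv2.imwrite("pics/s4.png",cv2.resize(im[150:300,150:350,::-1],(800,600),interpolation=cv2.INTER_CUBIC))
E
```

```text
[ 0.7612 -0.3817  0.3984] 0.4799 -62.89 [-0.2  1.2  0.9]
top turntable 0.85 [0.5447 0.0478 0.0521]
top red_end 0.62 [0.6008 0.1586 0.0522]
top bowl 0.84 [0.5424 0.0453 0.0623]
top bowl 0.71 [0.5419 0.0475 0.0507]
top marker_yellow 0.65 [0.6286 0.2106 0.0021]
yel [(np.int32(55), array([0.6246, 0.2105]), array([195.6, 149.4]))]
red [(np.int32(13), array([0.5823, 0.1209]), array([221. , 161.2]))]
scene turntable 0.79 [0.5388 0.049  0.0542]
scene turntable 0.29 [0.5465 0.0441 0.0645]
scene red_end 0.6 [0.5989 0.1547 0.0591]
scene bowl 0.8 [0.5495 0.0458 0.0613]
scene marker_yellow 0.65 [6.251e-01 2.152e-01 3.000e-04]
yel [(np.int32(98), array([0.6235, 0.2117]), array([335.1, 249. ]))]
red [(np.int32(42), array([0.5798, 0.1273]), array([305.2, 229.1]))]
```

View pics/s4.png

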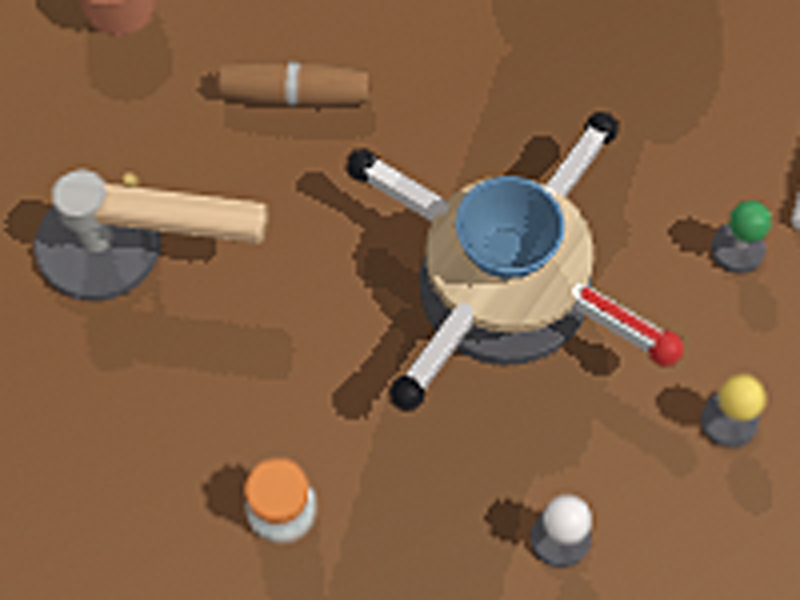

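The bar lies against the brass pin (pin top at 130,180) and the red arm (666,348) points at the yellow head (742,398). The bowl stands central and the bystanders look unmoved, so I hand in.

```bash
python3 -c "
from bench import r
print(r.hand_in())"
```

```text
the job is handed in; nothing more can be done
None
```

Job handed in at about 26 s: the red-ended arm points at the yellow marker to within about 1°, the hand rest is home against its brass pin (10 N push), and in the last picture the bowl stood centred and untouched, with nothing else seen to have moved.

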